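# Lift the locking stay and open the drawer

### The arm

A 7-joint arm with a two-finger parallel gripper is mounted at the origin on a cart in front of the work surface, level with it; the furniture and walls round the work are solid. World frame = base frame: x ahead of the robot, y to its left, z up, the work surface at z = 0. Lengths are in m, angles in rad, forces in N, time in s.
With the tool pointing down it reaches from about 0.425 to 1.025 m from the base axis. Payload 9.4 kg.
Tool frame: the origin (TCP) lies midway between the tips of the shut fingers; the grasp point (between the pads) lies 19 mm behind it; z points along the fingers, y is the line along which they close (so a half turn about z gives the same grasp; the last joint's range is limited). The gripper opens to 93 mm and grips with 3 to 60 N. Pads are 15 mm wide; open, the fingers measure 128 mm over their backs; the gripper's body (75 mm by 188 mm) begins 65 mm behind the grasp point.
Start: joints at [1.077, 0.599, -0.003, 1.599, 0.002, 0.943, -0.08], TCP at [0.293, -0.663, 0.219] pointing down, gripper open.
Joint ranges: [-2.57, 2.57], [-0.35, 1.97], [-1.29, 1.29], [0.11, 2.56], [-1.05, 4.19], [0.11, 1.86], [-2.63, 2.63]. Speed limits (rad/s): [2.22, 2.22, 3.01, 3.01, 3.14, 3.14, 3.14].

### API

Orientations are given as a unit quaternion [x, y, z, w].
In Python, from workcell import r gives the robot as it stands.
- The arm moves only by the tool steer_hand, called after "Emit:" as name(argument=value, ...) on one line, values as JSON. Schema: {"type":"object","properties":{"deltas":{"type":"array","items":{"type":"array","items":{"type":"array","items":{"type":"number"},"minItems":6,"maxItems":6},"minItems":1,"maxItems":20},"minItems":1,"maxItems":1},"aperture":{"type":"number"},"only":{"type":"string"},"quiet":{"type":"boolean"},"lines":{"type":"string"}},"required":["deltas"],"additionalProperties":false}. deltas is a list that holds a single list of rows (three levels of brackets), with 1 to 20 rows, each of 6 numbers: dx, dy, dz in normalised numbers (1 is 0.75 m), then a rotation vector rx, ry, rz in shares of 4 rad (1.0 is 4 rad); each row is the pose to reach, as a shift and turn from the pose commanded when the call began, along the tool's axes at that moment; what a row does not reach only later rows make up. A row lasts 1/10 s, in which the tool goes at most 0.05 m and 0.15 rad, less where a joint would pass 70% of its speed; a pose out of reach is approached as far as the arm can. aperture is the finger opening in m, set as the call begins (left out keeps the last). The fingers move at their own pace and stop on an object; the grip force is fixed at half the most. Time passes only in rows, so rows that do not move let the fingers close. The tool returns the time, the measured TCP pose, the force, the opening and the grip force at its end. only (a regular expression) keeps the lines of the reply that match it, lines (a string "A,B") keeps lines A to B, and quiet returns only ok. Input that does not fit is refused with a message, and nothing moves.
- r.get_state(): the state, without advancing time (a new reading comes with each control period).
- r.capture(name): name is "side" or "top" or "wrist"; returns a dict with "color" (384x512x3 uint8, blue, green, red), "fx", "fy", "cx", "cy" (pixels), "camera_from_world" (4x4, takes a point from world to camera coordinates). Camera axes: x right, y down, z forward; pixel columns grow to the right and rows downward; lengths in m; the calibration is good to about 2 mm. A picture is of the moment at which its call begins. There is no depth.
- r.job_done(): hands the job in; it is judged then, once.
The state is a dict: "time_s": time; "q": joint angles; "joint_velocities": joint speeds; "joint_torque": joint torques, N m; "ee_pos": TCP position; "eef_rot": TCP orientation; "force": force on the tool from outside, world axes, zero at the start; "ft_torque": the same for the moment, N m; "finger_gap": finger opening in m; "grip_force": force on a finger pad.
Only numpy, scipy, OpenCV 4.12 (cv2) and the standard library are available. Lean on these libraries where they do the work, as an engineer would, in place of code of your own. Each camera call takes 0.05 s, during which the arm holds its last target. There are 200 camera calls.

### The job

Open the drawer of the box with the red lid: swing its locking stay up by the red knob until the stay stands up, then pull the drawer out by at least 5 cm. Leave the blue-lidded box locked and shut.

Things in the scene. Friction and masses are not known exactly. Their poses are not given: they have to be found in the camera images.
- red_box: Small grey one-drawer box with a RED lid, 130 mm deep (x), 110 wide (y), 100 high, fixed to the bench. Origin: centre of its underside; its -x points out of the drawer front, towards the robot; z up. A steel locking stay lies over the lid; its toe sits before a steel lug on the drawer (24 mm wide, top at z = 116 mm) and blocks the drawer until the stay is lifted.
- red_knob (a point): Centre of the red knob near the front end of the red box's stay: a cylinder 18 mm in diameter, 26 mm long, lying along the box's y; pinch its two ends. Stay down: x = -58, y = 0, z = 146 mm in the box frame, 21 mm over the bar's top. It moves with the stay; the bar's toe end reaches 23 mm farther from the hinge.
- red_stay (a joint): Angle of the red box's stay (flat bar 14 mm wide), rad: 0 lying and locked, grows as lifted, 1.57 upright, stop at 1.75. It turns on the lid hinge rod at the rear: an axis along the box's y at x = +50 mm, z = 110 mm in the box frame; lifting swings the knob up and back. About 0.15 N m of friction: it remains where it is left.
- red_pull (a point): Centre of the black finger pull on the red box's drawer front: an upright fin 14 mm thick (box y), 22 mm high, standing 38 mm out of the front. Drawer shut, it is at x = -91 mm, y = 0, z = 78 mm in the box frame. Moves with the drawer.
- red_drawer (a joint): How far the red box's drawer is out, in m: 0 shut, stop at 0.07; it slides along the box's -x with about 1.5 N of friction and stays where it is left.
- blue_stay (a joint): Angle of the stay of the other box, the same in every way but with a BLUE lid and a blue knob: 0 lying down and locked.
- blue_drawer (a joint): How far the blue box's drawer is out, in m: 0 shut.

How it is judged:
By the outcome, as a careful person would: the job done as asked, in the order asked, and still so for the second after the job is handed in, with the robot touching nothing.
It also fails if it takes over 42 s, if anything falls off the work surface, if the arm or the gripper's body presses on something with over 40 N, if the wrist force passes 120 N, or if a joint passes its speed limit or range.

## Working session

There is one attempt and no reset: what is moved stays moved. The work goes in short steps, Python scripts to look and compute and a tool call to move; the robot and the scene stay as the last step left them, time stands still between calls to the robot, and variables do not carry over. Pictures are saved under pics/ and viewed, at most 10 in all, crops included, and the job is handed in when it is done.

```bash
ls; mkdir -p pics; python3 - <<'E'
from workcell import r
import cv2,pickle
d={}
for n in("side","top"):
    c=r.capture(n);d[n]=c;cv2.imwrite(f"pics/{n}0.png",c["color"])
pickle.dump(d,open("d0.pkl","wb"))
s=r.get_state();print(s["time_s"],s["ee_pos"],s["eef_rot"],s["finger_gap"],s["force"])
E
```

```text
pics
workcell.py
0.1 [ 0.29328434 -0.66256254  0.21785582] [ 9.78363034e-01  2.06894438e-01 -2.13755095e-04 -6.47072237e-04] 0.09303206481744529 [-0.3540428  -0.84310526  0.6114703 ]
```

View pics/side0.png

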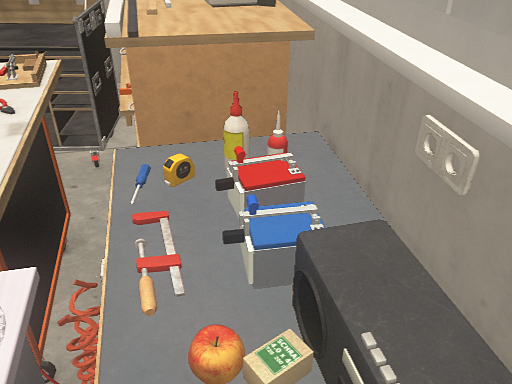

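View pics/top0.png

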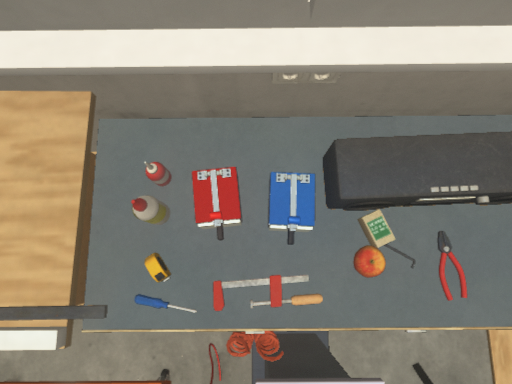

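The side view shows the red box behind the blue one, with the red knob near (239,153) and its pull near (223,184). In the top view the red box is near (217,197) with its pull at (220,232), and the blue box is to its right. I'll enlarge both.

```bash
cat > h.py <<'E'
import numpy as np
def P(c):
    K=np.array([[c["fx"],0,c["cx"]],[0,c["fy"],c["cy"]],[0,0,1]]);return K@np.array(c["camera_from_world"])[:3]
def proj(c,X):
    p=P(c)@np.append(X,1);return p[:2]/p[2]
def onz(c,uv,z):
    M=P(c);H=np.c_[M[:,0],M[:,1],M[:,2]*z+M[:,3]];x=np.linalg.solve(H,[*uv,1]);return np.r_[x[:2]/x[2],z]
def tri(obs):
    A=[]
    for c,(u,v) in obs:
        M=P(c);A+=[(u*M[2]-M[0])/np.linalg.norm(u*M[2,:3]-M[0,:3]),(v*M[2]-M[1])/np.linalg.norm(v*M[2,:3]-M[1,:3])]
    A=np.array(A);X=np.linalg.lstsq(A[:,:3],-A[:,3],rcond=None)[0]
    return X,[np.round(proj(c,X)-uv,1) for c,uv in obs]
E
python3 - <<'E'
import pickle,cv2,numpy as np
from h import *
d=pickle.load(open("d0.pkl","rb"))
a=d["side"]["color"][140:220,205:315];b=d["top"]["color"][160:245,180:250]
cv2.imwrite("pics/sc.png",cv2.resize(a,None,fx=7,fy=7,interpolation=cv2.INTER_CUBIC))
cv2.imwrite("pics/tc.png",cv2.resize(b,None,fx=7,fy=7,interpolation=cv2.INTER_CUBIC))
for n in d:
    c=d[n];T=np.array(c["camera_from_world"]);print(n,c["fx"],-T[:3,:3].T@T[:3,3],T[:3,:3].round(2).tolist())
E
```

```text
side 453.37851174319786 [ 0.40196567 -0.54131452  0.57478235] [[0.97, -0.24, 0.02], [-0.11, -0.53, -0.84], [0.21, 0.81, -0.54]]
top 350.7354365824298 [0.44975826 0.15774169 0.93965036] [[-0.01, -1.0, -0.01], [-0.98, 0.01, -0.19], [0.19, 0.0, -0.98]]
```

View pics/sc.png

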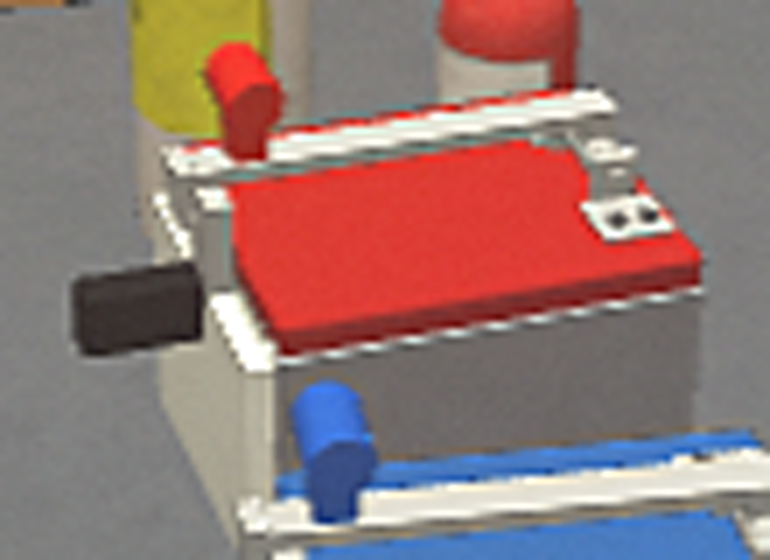

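View pics/tc.png

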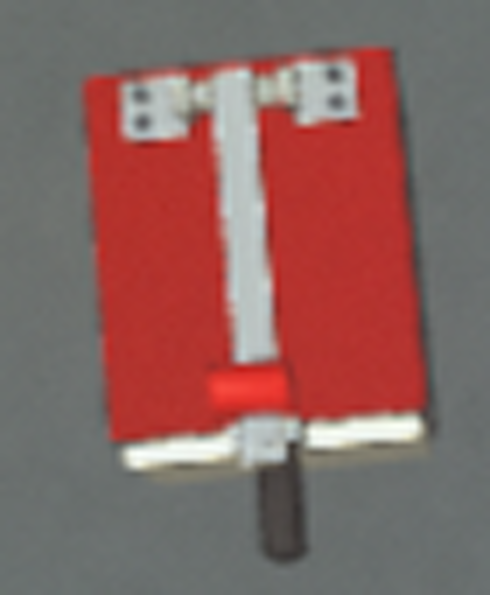

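```bash
python3 - <<'E'
import pickle,numpy as np
from h import *
from scipy.optimize import least_squares
d=pickle.load(open("d0.pkl","rb"))
t=lambda x,y:((x+.5)/7-.5+180,(y+.5)/7-.5+160)
s=lambda x,y:((x+.5)/7-.5+205,(y+.5)/7-.5+140)
print("knob",tri([(d["top"],t(249,388)),(d["side"],s(246,85))]))
# box-frame points with observations
obs=[("top",(-58,0,146),t(249,388)),("side",(-58,0,146),s(246,85)),
("top",(-110,0,89),t(286,555)),
("side",(-110,-7,89),s(80,288)),("side",(-110,-7,67),s(84,354)),
("side",(-65,-55,100),s(272,372)),("side",(65,-55,100),s(697,290))]
def tw(p,b):
    x,y,a=p;c,s_=np.cos(a),np.sin(a);b=np.array(b)/1e3
    return np.array([x+c*b[0]-s_*b[1],y+s_*b[0]+c*b[1],b[2]])
f=lambda p:np.concatenate([proj(d[n],tw(p,b))-uv for n,b,uv in obs])
q=least_squares(f,[.5,.25,0.1],loss="soft_l1");p=q.x;print(p,f(p).reshape(-1,2).round(1).tolist())
for n,uv in(("pull tip bt",0),):
  print(tri([(d["top"],t(286,557)),(d["side"],s(76,283))]))
print("knob",tw(p,(-58,0,146)),"pull",tw(p,(-91,0,78)),"hinge",tw(p,(50,0,110)))
for b in((65,55,100),(65,-55,100),(-65,55,100),(-65,-55,100)): print(((proj(d["top"],tw(p,b))+.5-[180,160])*7-.5).round())
# blue knob
print("blue pull-ish",onz(d["top"],(290.5,232),.089),onz(d["top"],(292,202),.1))
from workcell import r
print(r.get_state()["q"])
E
```

```bash
python3 - <<'E'
import pickle,numpy as np
from h import *
d=pickle.load(open("d0.pkl","rb"))
t=lambda x,y:((x+.5)/7-.5+180,(y+.5)/7-.5+160)
for n,uv,z in(("rodL",(200,97),.11),("rodR",(275,90),.11),("barmid front",(255,355),.125),("barmid rear",(234,75),.125),("lidRL",(85,78),.11),("lidRR",(390,48),.11),("lidFR",(425,415),.11),("lidFL",(110,440),.11),("knobL",(209,387),.146),("knobR",(290,387),.146),("white FL",(122,468),.1),("whiteFR",(425,438),.1),("pulltip",(286,557),.089),("pullroot",(279,470),.089),("lug",(267,440),.116)):
    print(n,onz(d["top"],t(*uv),z).round(4))
E
```

```text
rodL [0.6529 0.2704 0.11  ]
rodR [0.6551 0.2444 0.11  ]
barmid front [0.5603 0.2484 0.125 ]
barmid rear [0.6568 0.2569 0.125 ]
lidRL [0.66   0.3106 0.11  ]
lidRR [0.6699 0.2044 0.11  ]
lidFR [0.5414 0.1922 0.11  ]
lidFL [0.5337 0.2988 0.11  ]
knobL [0.5471 0.2609 0.146 ]
knobR [0.5469 0.2346 0.146 ]
white FL [0.5251 0.2962 0.1   ]
whiteFR [0.5346 0.1926 0.1   ]
pulltip [0.4951 0.2409 0.089 ]
pullroot [0.525  0.2436 0.089 ]
lug [0.5327 0.245  0.116 ]
```

Careful with the scale: shifts go in shares of 0.75 m and turns go in shares of 4 rad. That gives: -0.365 m / 0.75 = -0.4867, -0.219 m / 0.75 = -0.292, 0.12 rad / 4 = 0.03.

```bash
cat >> h.py <<'E'
def delta(s,X,R):
    from scipy.spatial.transform import Rotation as Ro
    R0=Ro.from_quat(s["eef_rot"]);print("d",(R0.inv().apply(np.array(X)-s["ee_pos"])).round(4),"rv",(R0.inv()*R).as_rotvec().round(4))
def goal(tilt=0,yaw=.092):
    from scipy.spatial.transform import Rotation as Ro
    m=np.array([[np.cos(yaw),np.sin(yaw),0],[np.sin(yaw),-np.cos(yaw),0],[0,0,-1]]);return Ro.from_matrix(m)
E
python3 - <<'E'
import pickle
from h import *
from workcell import r
d=pickle.load(open("d0.pkl","rb"))
print("bottle caps",onz(d["top"],(139,204),.18),onz(d["top"],(150,165),.15))
delta(r.get_state(),(.547,.248,.33),goal())
E
```

```text
bottle caps [0.56802702 0.4114909  0.18      ] [0.66437806 0.40089128 0.15      ]
d [ 0.6006 -0.73   -0.1112] rv [-0.0013  0.0004  0.3248]
```

Emit:
steer_hand(deltas=[[[0, 0, -0.0667, 0, 0, 0], [0, 0, -0.1333, 0, 0, 0], [0.04, -0.048, -0.1467, 0, 0, 0.005], [0.08, -0.0973, -0.1467, 0, 0, 0.0125], [0.12, -0.1467, -0.1467, 0, 0, 0.02], [0.16, -0.1947, -0.1467, 0, 0, 0.025], [0.2, -0.2427, -0.1467, 0, 0, 0.03], [0.24, -0.292, -0.1467, 0, 0, 0.035], [0.28, -0.3413, -0.1467, 0, 0, 0.04], [0.32, -0.3893, -0.1467, 0, 0, 0.045], [0.36, -0.4373, -0.1467, 0, 0, 0.05], [0.4, -0.4867, -0.1467, 0, 0, 0.055]]], aperture=0.093)

```text
time_s: 1.3
ee_pos: [0.42, -0.2059, 0.3286]
eef_rot: [0.995, 0.098, -0.0, 0.0]
force: [0.5, -0.4, -0.3]
finger_gap: 0.0929
grip_force: 0.0
```

```bash
python3 - <<'E'
from h import *
from workcell import r
delta(r.get_state(),(.547,.248,.33),goal())
E
```

```text
d [ 0.2128 -0.4205 -0.0015] rv [1.000e-04 1.000e-04 1.038e-01]
```

To row units: -0.417 m / 0.75 = -0.556, -0.395 m / 0.75 = -0.5267, 0.104 rad / 4 = 0.026.

Emit:
steer_hand(deltas=[[[0.0267, -0.0533, 0, 0, 0, 0.0025], [0.0533, -0.1067, 0, 0, 0, 0.005], [0.08, -0.16, 0, 0, 0, 0.0075], [0.1067, -0.2133, 0, 0, 0, 0.01], [0.1333, -0.2667, 0, 0, 0, 0.0125], [0.16, -0.32, 0, 0, 0, 0.015], [0.1867, -0.3733, 0, 0, 0, 0.0175], [0.2133, -0.4267, 0, 0, 0, 0.02], [0.24, -0.48, 0, 0, 0, 0.0225], [0.2667, -0.5267, 0, 0, 0, 0.025], [0.2813, -0.556, 0, 0, 0, 0.026], [0.2813, -0.556, 0, 0, 0, 0.026], [0.2813, -0.556, 0, 0, 0, 0.026], [0.2813, -0.556, 0, 0, 0, 0.026]]])

```text
time_s: 2.7
ee_pos: [0.5453, 0.241, 0.3284]
eef_rot: [0.999, 0.046, -0.0, 0.001]
force: [0.2, -0.5, 0.1]
finger_gap: 0.093
grip_force: 0.0
```

```bash
python3 - <<'E'
from h import *
from workcell import r
import cv2,pickle
s=r.get_state();delta(s,(.547,.248,.127),goal())
c=r.capture("wrist");pickle.dump(c,open("w1.pkl","wb"));cv2.imwrite("pics/w1.png",c["color"])
for X in((.547,.248,.146),(.514,.2446,.089),(.6543,.2578,.11)):print(proj(c,X))
E
```

```text
d [ 0.0024 -0.007   0.2013] rv [ 0.001   0.0006 -0.0005]
[246.62903707 171.01067561]
[247.63451807 184.84808668]
[246.78213202  85.95566127]
```

View pics/w1.png

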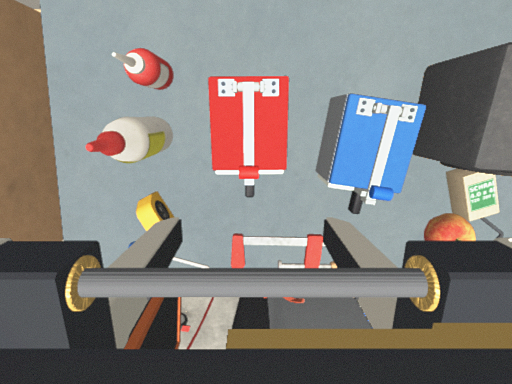

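The wrist picture shows the red knob at (249,172) and its pull at (249,188). The box axis runs vertical in the image, so the yaw is right. The knob is 2–3 px from the prediction, so I'll aim for y ≈ 0.2465.

To row units: 0.2 m / 0.75 = 0.2667, -0.0055 m / 0.75 = -0.0073.

Emit:
steer_hand(deltas=[[[0.0027, -0.0073, 0.0533, 0, 0, 0], [0.0027, -0.0073, 0.1067, 0, 0, 0], [0.0027, -0.0073, 0.16, 0, 0, 0], [0.0027, -0.0073, 0.2, 0, 0, 0], [0.0027, -0.0073, 0.2333, 0, 0, 0], [0.0027, -0.0073, 0.2533, 0, 0, 0], [0.0027, -0.0073, 0.2667, 0, 0, 0], [0.0027, -0.0073, 0.2667, 0, 0, 0], [0.0027, -0.0073, 0.2667, 0, 0, 0]]])

```text
time_s: 3.65
ee_pos: [0.5473, 0.2479, 0.1293]
eef_rot: [0.999, 0.046, 0.0, -0.0]
force: [-0.0, 0.1, 0.7]
finger_gap: 0.093
grip_force: 0.0
```

Emit:
steer_hand(deltas=[[[0, 0, 0, 0, 0, 0], [0, 0, 0, 0, 0, 0], [0, 0, 0, 0, 0, 0], [0, 0, 0, 0, 0, 0], [0, 0, 0, 0, 0, 0], [0, 0, 0, 0, 0, 0], [0, 0, 0, 0, 0, 0], [0, 0, 0, 0, 0, 0]]], aperture=0.01)

```text
time_s: 4.45
ee_pos: [0.5469, 0.2482, 0.1285]
eef_rot: [0.999, 0.046, -0.0, 0.0]
force: [-0.5, 0.1, 0.0]
finger_gap: 0.0337
grip_force: 0.0
```

```bash
python3 - <<'E'
from workcell import r
import cv2,pickle
c=r.capture("side");cv2.imwrite("pics/s2.png",cv2.resize(c["color"][80:230,180:330],None,fx=4,fy=4))
E
```

```text
(no output)
```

View pics/s2.png

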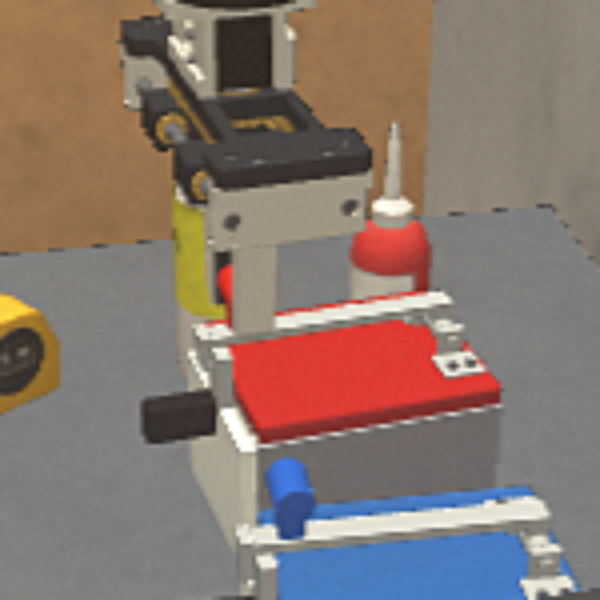

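The near finger (x 232–278 in the crop) lines up with the knob end. The fingers are still closing at 34 mm.

Emit:
steer_hand(deltas=[[[0, 0, 0, 0, 0, 0], [0, 0, 0, 0, 0, 0], [0, 0, 0, 0, 0, 0], [0, 0, 0, 0, 0, 0], [0, 0, 0, 0, 0, 0]]])

```text
time_s: 5.0
ee_pos: [0.547, 0.2461, 0.1284]
eef_rot: [0.999, 0.046, -0.0, 0.001]
force: [0.8, -5.2, 1.2]
finger_gap: 0.0258
grip_force: 30.0
```

Emit:
steer_hand(deltas=[[[0.004, 0, -0.0107, 0, 0, 0], [0.0088, 0, -0.0209, 0, 0, 0], [0.0147, 0, -0.0307, 0, 0, 0], [0.0205, 0, -0.0404, 0, 0, 0], [0.0205, 0, -0.0404, 0, 0, 0]]])

```text
time_s: 5.5
ee_pos: [0.5625, 0.2477, 0.1593]
eef_rot: [0.999, 0.046, -0.001, 0.001]
force: [-0.2, -4.9, 0.0]
finger_gap: 0.0256
grip_force: 30.0
```

Gripped at 25.8 mm with low forces. I'll continue the arc, with each row relative to θ=0.3.

To row units: 0.1345 m / 0.75 = 0.1793, 0.128 m / 0.75 = 0.1707.

Emit:
steer_hand(deltas=[[[0.0073, 0, -0.0087, 0, 0, 0], [0.0147, 0, -0.0173, 0, 0, 0], [0.0233, 0, -0.0253, 0, 0, 0], [0.0317, 0, -0.0325, 0, 0, 0], [0.0413, 0, -0.0387, 0, 0, 0], [0.0507, 0, -0.0448, 0, 0, 0], [0.0613, 0, -0.0496, 0, 0, 0], [0.0716, 0, -0.0543, 0, 0, 0], [0.0827, 0, -0.0576, 0, 0, 0], [0.0933, 0, -0.0604, 0, 0, 0], [0.1047, 0, -0.062, 0, 0, 0], [0.116, 0, -0.0632, 0, 0, 0], [0.1273, 0, -0.0632, 0, 0, 0], [0.1387, 0, -0.0627, 0, 0, 0], [0.15, 0, -0.0611, 0, 0, 0], [0.1613, 0, -0.0585, 0, 0, 0], [0.1707, 0, -0.056, 0, 0, 0], [0.1793, 0, -0.0527, 0, 0, 0], [0.1793, 0, -0.0527, 0, 0, 0]]])

```text
time_s: 7.4
ee_pos: [0.698, 0.261, 0.1995]
eef_rot: [0.999, 0.046, 0.001, 0.0]
force: [2.0, -5.3, 3.3]
finger_gap: 0.0255
grip_force: 30.0
```

```bash
python3 - <<'E'
from workcell import r
import cv2,pickle
c=r.capture("side");cv2.imwrite("pics/s3.png",cv2.resize(c["color"][80:230,180:330],None,fx=4,fy=4))
E
```

```text
(no output)
```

View pics/s3.png

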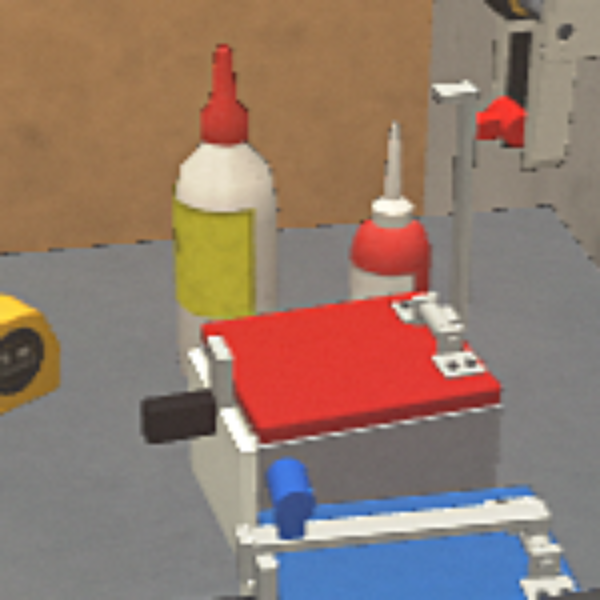

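The stay stands upright. I'll release it, rise, and go over the pull.

Emit:
steer_hand(deltas=[[[0, 0, 0, 0, 0, 0], [0, 0, 0, 0, 0, 0], [0, 0, 0, 0, 0, 0], [0, 0, 0, 0, 0, 0], [0, 0, 0, 0, 0, 0], [0, 0, 0, 0, 0, 0]]], aperture=0.06)

```text
time_s: 8.05
ee_pos: [0.6961, 0.2622, 0.1984]
eef_rot: [0.999, 0.046, -0.0, -0.0]
force: [0.2, 0.6, 0.1]
finger_gap: 0.0596
grip_force: 0.0
```

Emit:
steer_hand(deltas=[[[0, 0, -0.04, 0, 0, 0], [0, 0, -0.0933, 0, 0, 0], [0, 0, -0.1467, 0, 0, 0], [0, 0, -0.1733, 0, 0, 0], [-0.0533, 0, -0.1733, 0, 0, 0], [-0.1067, 0, -0.1733, 0, 0, 0], [-0.16, 0, -0.1733, 0, 0, 0], [-0.2133, 0, -0.1733, 0, 0, 0], [-0.2493, 0, -0.1733, 0, 0, 0], [-0.2493, 0, -0.1733, 0, 0, 0], [-0.2493, 0, -0.1733, 0, 0, 0]]])

```text
time_s: 9.15
ee_pos: [0.5102, 0.2448, 0.3291]
eef_rot: [0.999, 0.047, 0.001, -0.0]
force: [-0.1, -0.1, 0.3]
finger_gap: 0.0599
grip_force: 0.0
```

```bash
python3 - <<'E'
from h import *
from workcell import r
import cv2
s=r.get_state();delta(s,(.51,.2425,.059),goal())
c=r.capture("wrist");cv2.imwrite("pics/w4.png",c["color"])
for X in((.495,.2409,.089),(.51,.2425,.089),(.6543,.2575,.11)):print(proj(c,X))
E
```

```text
d [-0.0008  0.0023  0.2701] rv [-0.0002 -0.0014  0.0011]
[253.57628138 175.34350313]
[253.46606942 165.58536085]
[252.60163647  58.08221572]
```

View pics/w4.png

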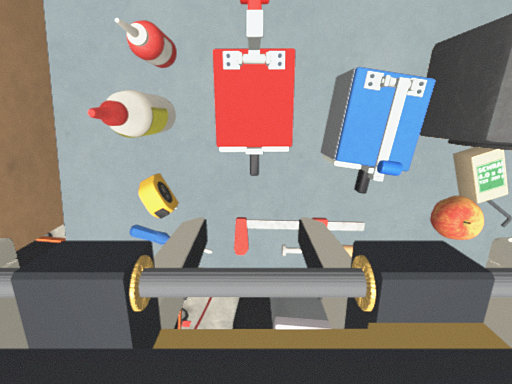

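The red stay is still up, and the pull tip at (254,175) matches the prediction of (253.6,175.3). I'll descend, pinch and pull.

To row units: 0.27 m / 0.75 = 0.36, 0.262 m / 0.75 = 0.3493.

Emit:
steer_hand(deltas=[[[-0.0013, 0.0027, 0.0533, 0, 0, 0], [-0.0013, 0.0027, 0.1067, 0, 0, 0], [-0.0013, 0.0027, 0.16, 0, 0, 0], [-0.0013, 0.0027, 0.2133, 0, 0, 0], [-0.0013, 0.0027, 0.2667, 0, 0, 0], [-0.0013, 0.0027, 0.3067, 0, 0, 0], [-0.0013, 0.0027, 0.3333, 0, 0, 0], [-0.0013, 0.0027, 0.3493, 0, 0, 0], [-0.0013, 0.0027, 0.36, 0, 0, 0], [-0.0013, 0.0027, 0.36, 0, 0, 0]]])

```text
time_s: 10.2
ee_pos: [0.5094, 0.2426, 0.0576]
eef_rot: [0.999, 0.046, -0.0, 0.0]
force: [0.1, 0.2, 0.6]
finger_gap: 0.0597
grip_force: 0.0
```

Emit:
steer_hand(deltas=[[[0, 0, 0, 0, 0, 0], [0, 0, 0, 0, 0, 0], [0, 0, 0, 0, 0, 0], [0, 0, 0, 0, 0, 0], [0, 0, 0, 0, 0, 0], [0, 0, 0, 0, 0, 0], [0, 0, 0, 0, 0, 0], [0, 0, 0, 0, 0, 0], [0, 0, 0, 0, 0, 0], [0, 0, 0, 0, 0, 0]]], aperture=0)

```text
time_s: 11.2
ee_pos: [0.5092, 0.2423, 0.0585]
eef_rot: [0.999, 0.046, -0.0, 0.0]
force: [-0.8, -1.9, 4.2]
finger_gap: 0.0137
grip_force: 30.0
```

To row units: -0.062 m / 0.75 = -0.0827, -0.058 m / 0.75 = -0.0773.

Emit:
steer_hand(deltas=[[[-0.008, 0, 0, 0, 0, 0], [-0.016, 0, 0, 0, 0, 0], [-0.0267, 0, 0, 0, 0, 0], [-0.0373, 0, 0, 0, 0, 0], [-0.048, 0, 0, 0, 0, 0], [-0.0587, 0, 0, 0, 0, 0], [-0.0693, 0, 0, 0, 0, 0], [-0.0773, 0, 0, 0, 0, 0], [-0.0827, 0, 0, 0, 0, 0], [-0.0827, 0, 0, 0, 0, 0], [-0.0827, 0, 0, 0, 0, 0]]])

```text
time_s: 12.3
ee_pos: [0.4456, 0.2361, 0.0584]
eef_rot: [0.999, 0.047, -0.001, 0.001]
force: [-2.1, -4.7, 7.5]
finger_gap: 0.0138
grip_force: 30.0
```

Emit:
steer_hand(deltas=[[[0, 0, 0, 0, 0, 0], [0, 0, 0, 0, 0, 0], [0, 0, 0, 0, 0, 0], [0, 0, 0, 0, 0, 0], [0, 0, 0, 0, 0, 0], [0, 0, 0, 0, 0, 0]]], aperture=0.06)

```text
time_s: 12.9
ee_pos: [0.4474, 0.237, 0.0583]
eef_rot: [0.999, 0.046, -0.0, -0.0]
force: [0.2, 0.2, -0.1]
finger_gap: 0.0569
grip_force: 0.0
```

Emit:
steer_hand(deltas=[[[0, 0, -0.0533, 0, 0, 0], [0, 0, -0.12, 0, 0, 0], [0, 0, -0.1867, 0, 0, 0], [0, 0, -0.2533, 0, 0, 0], [0, 0, -0.32, 0, 0, 0], [0, 0, -0.32, 0, 0, 0], [0, 0, -0.32, 0, 0, 0]]])

```text
time_s: 13.6
ee_pos: [0.4477, 0.2368, 0.2995]
eef_rot: [0.999, 0.046, 0.001, -0.0]
force: [-0.8, -0.4, -0.7]
finger_gap: 0.0602
grip_force: 0.0
```

```bash
python3 - <<'E'
from workcell import r
import cv2
c=r.capture("side")["color"];t=r.capture("top")["color"]
a=cv2.resize(c[80:280,170:340],(400,470));b=cv2.resize(t[140:260,130:340],None,fx=1.9,fy=1.9)
o=cv2.copyMakeBorder(b,0,470-b.shape[0],0,0,cv2.BORDER_CONSTANT)
cv2.imwrite("pics/f5.png",cv2.hconcat([a,o]))
E
```

```text
(no output)
```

View pics/f5.png

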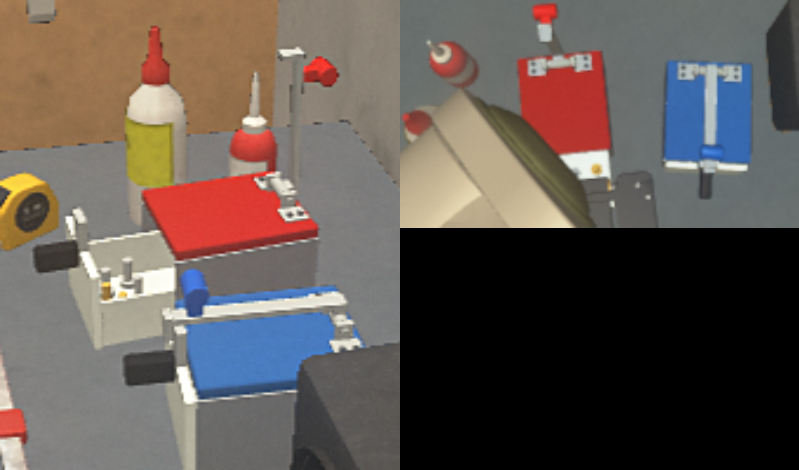

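The picture shows the red drawer well out (about 62 mm), with the red stay upright at (293,110). The blue stay is down, the blue drawer is shut, and the robot is clear.

```bash
python3 -c "
from workcell import r
print(r.job_done())"
```

```text
the job is handed in; nothing more can be done
None
```

I swung the red box's stay upright, pulled its drawer out about 62 mm (gauged from how far the gripper moved), left the blue box locked and shut, and handed the job in at about 14 s.

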